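# Turn the curing carousel and start the lamp

### The arm

A 6-joint arm with a two-finger parallel gripper is mounted at the origin on the work surface. World frame = base frame: x ahead of the robot, y to its left, z up, the work surface at z = 0. Lengths are in mm, angles in rad, forces in N, time in s.
With the tool pointing down it reaches from about 350 to 775 mm from the base axis. Payload 7.3 kg.
Tool frame: the origin (TCP) lies on the front face of the gripper's body, between the roots of the fingers; the fingertips stand 66 mm ahead of it and the grasp point (between the pads) lies 47 mm ahead of it (bot.tcp_to_grasp is the z of the grasp point in the tool frame, in mm); z points along the fingers, y is the direction in which the jaws open and shut (so a half turn about z gives the same grasp; the last joint's range is limited). The gripper opens to 92 mm and grips with 3 to 60 N. Pads are 19 mm wide; open, the fingers measure 130 mm over their backs; the gripper's body (75 mm by 190 mm) begins 47 mm behind the grasp point.
Start: joints at [0.995, 0.342, 1.524, -0, 1.275, -0.146], TCP at [218.747, 477.272, 292.241] pointing down, gripper open.
Joint ranges: [-2.53, 2.53], [-0.77, 2.02], [0.04, 2.7], [-1, 4.14], [0.28, 2.66], [-3.11, 3.11]. Speed limits (rad/s): [2.57, 2.57, 3.14, 3.14, 3.14, 3.14].

### API

Orientations are given as [roll, pitch, yaw] about the fixed x, y, z axes, in that order (R = Rz(yaw) Ry(pitch) Rx(roll)).
In Python, from plant import bot gives the robot as it stands.
- The arm moves only by the tool carry_out, never from a script. Its argument "deltas" is a list that holds one entry, the list of rows, each a list of 4 numbers: the shift along the tool's x, y, z in mm, then the turn about the tool's z in units of 5 degrees (1.0 is 5 degrees). A call has 1 to 20 rows; each row is the pose to reach, as a shift and turn from the pose commanded when the call began, along the tool's axes at that moment; what a row does not reach only later rows make up. A row lasts 1/10 s, in which the tool goes at most 50 mm and 8.59 degrees, less where a joint would pass 70% of its speed; a pose out of reach is approached as far as the arm can. A call with a gripper value outside its range is refused whole. "fingers" is the finger opening in mm, from 0 to 91.8, set as the call begins (left out, the last holds). The fingers move at their own pace and stop on an object; the grip force is fixed at half the most. Time passes only in rows, so rows that repeat a pose let the fingers close. It gives the time, the measured TCP pose, the force and the opening at its end, in the units of the state.
- bot.get_obs(): the state, without advancing time (a new reading comes with each control period).
- bot.capture(name): name is "side" or "top" or "wrist"; returns (picture, depth): 384x512x3 uint8, blue, green, red; 384x512 float32, mm along the optical axis (not along the pixel's ray), 0 where there is no reading.
- bot.camera_model(name): a dict with "K" (3x3 intrinsics, pixels), "camera_from_world" (4x4, takes a point from world to camera coordinates). Camera axes: x right, y down, z forward; pixel columns grow to the right and rows downward; lengths in mm; the calibration is good to about 2 mm. A picture is of the moment at which its call begins: read the wrist's pose just before it. camera_model takes no time and is no camera call; for the wrist camera it gives the pose at the moment of the call.
- bot.close_job(): hands the job in, once; it reports no verdict.
The state is a dict: "time": time; "joint_positions": joint angles; "dq": joint speeds; "tau": joint torques, N m; "tool_pos": TCP position; "tcp_rot": TCP orientation; "contact_force": force on the tool from outside, world axes, zero at the start; "moment": the same for the moment, N m; "grip_width": finger opening in mm.
Only numpy, scipy, OpenCV 4.12 (cv2) and the standard library are available. Lean on these libraries where they do the work, as an engineer would, in place of code of your own. Each camera call takes 0.05 s, during which the arm holds its last target. There are 200 camera calls.

### The job

Push on a bare arm of the lure carousel with one finger until the long slim lure stands still squarely in front of the lamp's window, and only then press the lamp's button fully down and let go. The lures are wet, so do not touch them; do not lift the carousel off its spindle, and leave the things standing about where they are.

Things in the scene. Friction and masses are not known exactly. Their poses are not given: they have to be found in the camera images.
- stand: Lure-curing stand, fixed to the bench. Origin on the bench top, on the carousel's vertical axis; z up; the lamp stands on its +y side. A round dark foot plate (200 mm across, 12 mm thick) lies under the carousel.
- lamp_window (a point): Middle of the lamp's glass window, which faces the carousel's axis from 167 mm away. The grey lamp head is a box 120 mm wide (along stand x), 167 to 205 mm from the axis, 80 to 130 mm above the bench. Its grey foot box, 100 mm wide, 175 to 285 mm from the axis and 45 mm high, carries the button behind the head.
- carousel (a joint): Turning angle of the carousel (rad), growing anticlockwise seen from above; 0 (or a whole turn, 6.283) puts the slim lure squarely in front of the lamp window; at other values its arm points along stand +y turned by this angle. Starts between 0.7 and 5.5. Turns either way without stops in use and stays where it is left (friction 0.06 N m, no spring).
- carousel_hub (a point): Top of the hub (42 mm across), on the axis, 107 mm above the bench. Four bare aluminium arms at right angles, 12 mm wide, 75 to 95 mm above the bench, 140 mm long from the axis; a lure lies across each end: anticlockwise slim, fat, ball, spoon. From 25 to 95 mm out the arms are bare, the gaps between open down to the foot plate: push there, e.g. 60 mm out.
- carousel_lift (a joint): How far the carousel has been lifted off its spindle (m); 0 when seated by its own weight (0.6 kg). It must stay down.
- lure_slim: The long slim lure: tapered rod 112 mm long, 17 mm thick, its centre 111 mm above the bench, its lowest side 102 mm. White, wet, fixed across an arm's end: do not touch. Origin at its centre, 120 mm from the carousel's axis; x points outwards along the arm, y along the lure.
- lure_fat: Short fat lure, 58 mm long, 34 mm thick, its top 137 mm above the bench. White, wet, fixed across an arm's end: do not touch. Origin at its centre, 120 mm from the carousel's axis; x points outwards along the arm, y along the lure.
- lure_ball: Ball-headed lure: ball 26 mm across with a short stub, its top 129 mm above the bench. White, wet, fixed across an arm's end: do not touch. Origin at its centre, 120 mm from the carousel's axis; x points outwards along the arm, y along the lure.
- lure_spoon: Flat spoon lure, an upright plate 70 x 24 mm, 6 mm thick, its top 127 mm above the bench. White, wet, fixed across an arm's end: do not touch. Origin at its centre, 120 mm from the carousel's axis; x points outwards along the arm, y along the lure.
- lamp_spot (a point): The point squarely in front of the middle of the lamp window where the centre of the lure must stand: on the stand's +y axis, 120 mm from the carousel's axis, 111 mm above the bench.
- lamp_button (a joint): Travel of the lamp's round grey push button (m): 0 up, 0.006 fully down; spring return, fully down takes about 5 N. Pressed straight down.
- lamp_button_top (a point): Centre of the top face of the lamp's push button (28 mm across), 248 mm from the carousel's axis on the stand's +y axis, on the lamp's foot behind its head; the head's back is about 43 mm nearer the axis and its top is 130 mm above the bench.
- jar: Bystander, loose: squat glass jar with a black lid, 52 mm across, 70 mm tall. Leave it where it is.
- spool: Bystander, loose: grey line spool lying flat, 60 mm across, 40 mm tall. Leave it where it is.
- weight: Bystander, loose: dark steel cylinder, 34 mm across, 30 mm tall. Leave it where it is.
- bottle: Bystander, loose: small bottle, 40 mm across, 85 mm tall. Leave it where it is.
- screwdriver: Bystander, loose: screwdriver lying on the bench. Leave it where it is.
- mug: Bystander, loose: mug, 76 mm across, 90 mm tall. Leave it where it is.
- spray: Bystander, loose: plain green spray can, 52 mm across, 170 mm tall. Leave it where it is.

How it is judged:
By the outcome, as a careful person would: the job done as asked, in the order asked, and still so for the second after the job is handed in, with the robot touching nothing.
It also fails if it takes over 48 s, if anything falls off the work surface, if the arm or the gripper's body presses on something with over 40 N, if the wrist force passes 120 N, or if a joint passes its speed limit or range.

## Working session

There is one attempt and no reset: what is moved stays moved. The work goes in short steps, Python scripts to look and compute and a tool call to move; the robot and the scene stay as the last step left them, time stands still between calls to the robot, and variables do not carry over. Pictures are saved under pics/ and viewed, about 8 in all and at most 12, crops included, and the job is handed in when it is done.

Besides the shell and the picture viewer there is one more tool, called after "Emit:" as a command line: name --argument value ..., lists and objects as JSON in quotes. carry_out: Moves the arm, as the interface text tells. Its arguments: {"type":"object","properties":{"deltas":{"type":"array","items":{"type":"array","items":{"type":"array","items":{"type":"number"}}}},"fingers":{"type":"number"}},"required":["deltas"]}

```bash
mkdir -p pics
cat > h.py <<'E'
import numpy as np, cv2
from plant import bot
def cap(n,f):
    m=bot.camera_model(n); p,d=bot.capture(n); cv2.imwrite('pics/'+f+'.png',p); np.savez('pics/'+f,d=d,K=m['K'],T=m['camera_from_world']); return p,d,m
def world(f,u,v,z=None):
    q=np.load('pics/'+f+'.npz'); K,T,d=q['K'],q['T'],q['d']; Ti=np.linalg.inv(T)
    r=np.linalg.inv(K)@[u,v,1]
    if z is None: return (Ti@np.r_[r*d[int(v),int(u)],1])[:3]
    a=Ti[:3,:3]@r; c=Ti[:3,3]; return c+a*(z-c[2])/a[2]
E
python3 - <<'E'
from h import *
print(bot.get_obs())
a,_,_=cap('top','top0'); b,_,_=cap('side','side0')
E
```

```text
{'time': 0.0, 'joint_positions': array([ 9.95013715e-01,  3.42714803e-01,  1.52500376e+00, -6.46755335e-06,
        1.27538629e+00, -1.45982529e-01]), 'dq': array([-7.58619919e-05, -1.05306387e-03, -1.09634914e-03, -9.22677598e-04,
        1.63149457e-03,  1.49182697e-03]), 'tau': array([ 4.35839211e-04, -4.31261909e+01, -2.44210517e+01,  7.17068324e-02,
        5.62585273e-02, -1.53894198e-04]), 'tool_pos': array([218.56967778, 477.00910096, 291.55362027]), 'tcp_rot': array([-3.14009564e+00, -2.13852076e-04,  2.71179430e+00]), 'contact_force': array([ 0.42599097, -0.02032369, -0.05310224]), 'moment': array([ 0.01396388,  0.02471148, -0.04072322]), 'grip_width': 91.8269677538955}
```

View pics/top0.png

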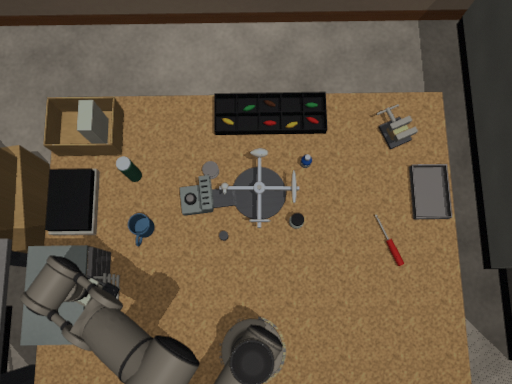

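View pics/side0.png

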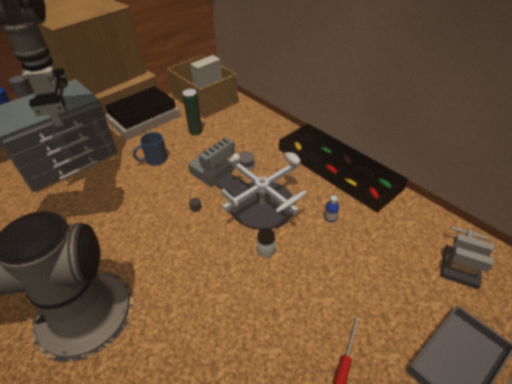

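The top view shows the hub near (259,188), the lamp on the left at (190-212,195) and the slim lure on the right at (295,187), about opposite the lamp. I'll enlarge it for measuring.

Run:
```python
from h import *
p=cv2.imread('pics/top0.png')[135:255,165:325]
cv2.imwrite('pics/c0.png',cv2.resize(p,None,fx=5,fy=5,interpolation=cv2.INTER_CUBIC))
q=np.load('pics/top0.npz');print(q['K'],q['T'])
for n,u,v,z in [('hub',259.5,188,107),('slim',295,187,111),('fat',259.5,153,120),('ball',223,188,116),('spoon',259.5,223,115),('button',190,199,50)]: print(n,world('top0',u,v,z).round(0),world('top0',u,v).round(0))
```

```text
[[464.89244069   0.         252.79397569]
 [  0.         464.89244069 199.77833295]
 [  0.           0.           1.        ]] [[-1.44554188e-02 -9.99894625e-01 -1.33413187e-03 -2.04811433e+00]
 [-9.80639982e-01  1.44376209e-02 -1.95286405e-01  5.18834738e+02]
 [ 1.95285089e-01 -1.51464373e-03 -9.80745349e-01  1.61304511e+03]
 [ 0.00000000e+00  0.00000000e+00  0.00000000e+00  1.00000000e+00]]
hub [549. -33. 107.] [548. -33. 112.]
slim [ 550. -156.  111.] [ 549. -156.  116.]
fat [672. -35. 120.] [667. -35. 136.]
ball [549.  93. 116.] [546.  92. 127.]
spoon [425. -31. 115.] [428. -32.  93.]
button [525. 215.  50.] [522. 213.  66.]
```

View pics/c0.png

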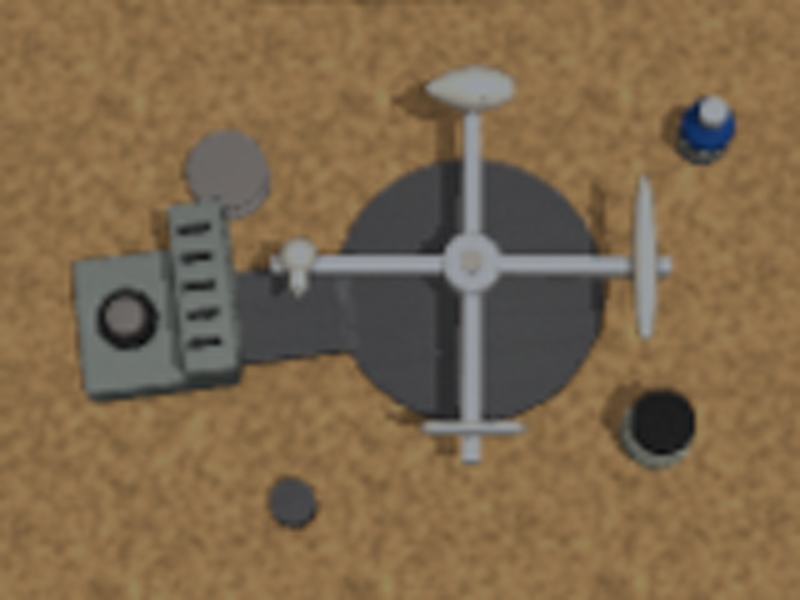

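The crop gives the hub at about (549,-33) and the button at about (525,215), so the lamp lies along about 95.5° in world. The slim lure points to about 270.5°, so the carousel angle is about 175°. I'll push the spoon arm clockwise by about 175° with closed fingers.

Emit:
carry_out --deltas '[[[-14, -12, 0, 0], [-40, -33, 0, -0.4], [-75, -61, 0, -0.8], [-112, -92, 0, -1.2], [-150, -123, 0, -1.6], [-188, -154, 0, -2], [-226, -185, 0, -2.4], [-264, -216, 0, -2.8], [-302, -247, 0, -3.2], [-340, -278, 0, -3.6], [-378, -310, 0, -4], [-412, -338, 0, -4.4], [-440, -360, 0, -4.7], [-460, -377, 0, -4.9], [-471, -386, 0, -5], [-475, -389, 0, -5], [-475, -389, 0, -5]]]' --fingers 0

```text
time: 1.8
tool_pos: [488.4, -74.4, 291.8]
tcp_rot: [3.141, -0.001, -3.136]
contact_force: [-0.0, 0.1, -0.8]
grip_width: 0.5
```

Run:
```python
from h import *
print(bot.get_obs())
a,d,m=cap('wrist','w1')
for n,p in [('hub',(549,-33,107)),('spoonend',(429,-34,95)),('tip',tuple(bot.get_obs()['tool_pos']-[0,0,66]))]:
    c=m['camera_from_world']@np.r_[p,1]; x=m['K']@c[:3]; print(n,x[:2]/x[2],c[2])
```

```text
{'time': 1.8, 'joint_positions': array([-3.06638278e-01,  2.86102088e-01,  1.60637002e+00,  2.49559134e-04,
        1.25004279e+00, -1.88299524e+00]), 'dq': array([ 0.0240829 , -0.01502712,  0.01645915,  0.00618327,  0.00153085,
        0.00525688]), 'tau': array([-8.39775000e-01, -3.93450236e+01, -2.45322168e+01, -1.40582356e-01,
        1.08961537e-02, -1.05738079e-01]), 'tool_pos': array([488.36610522, -74.42793279, 291.81469314]), 'tcp_rot': array([ 3.14108407e+00, -8.04944440e-04, -3.13611060e+00]), 'contact_force': array([-0.00533532,  0.06057241, -0.83032215]), 'moment': array([ 0.1195064 , -0.00334258,  0.00539982]), 'grip_width': 0.5171263365656386}
hub [294.23891174 237.87453928] 309.11299025415934
spoonend [297.31974503 119.6716759 ] 283.6202238981748
tip [255.88221429 239.43894076] 177.1841581861581
```

View pics/w1.png

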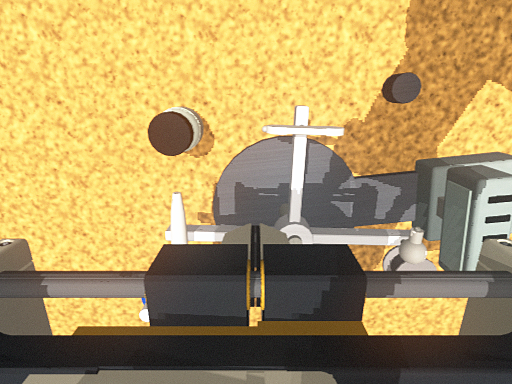

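The wrist view has the hub at (296,233) against a predicted (294,238), so the calibration agrees. The fingers hang over the free gap, so I'll descend.

Emit:
carry_out --deltas '[[[0, 0, 10, 0], [0, 0, 30, 0], [0, 0, 55, 0], [0, 0, 80, 0], [0, 0, 105, 0], [0, 0, 125, 0], [0, 0, 138, 0], [0, 0, 144, 0], [0, 0, 146, 0], [0, 0, 146, 0]]]'

```text
time: 2.85
tool_pos: [488.5, -73.9, 146.4]
tcp_rot: [-3.142, 0.0, -3.134]
contact_force: [-0.1, -0.9, 0.1]
grip_width: 0.5
```

```bash
cat > arc.py <<'E'
# rows for following arm: arm angle a (deg), finger at radial 60, perpendicular offset o (ccw side)
import sys; from h import *
a0,o0,a1,step,o=map(float,sys.argv[1:6])
H=np.array([549,-33.]); ob=bot.get_obs(); print(ob['time'],ob['tool_pos'],ob['tcp_rot'],ob['contact_force'])
def pose(a,o): t=np.radians(a); return H+60*np.array([np.cos(t),np.sin(t)])+o*np.array([-np.sin(t),np.cos(t)])
y=np.radians(a0); X=np.array([np.cos(y),np.sin(y)]); Y=np.array([np.sin(y),-np.cos(y)])
p0=pose(a0,o0)
for a in np.arange(a0,a1-1e-6,-step):
    d=pose(a,o)-p0; print([round(float(d@X)),round(float(d@Y)),0,round((a0-a)/5,1)],end=', ')
E
python3 arc.py 180.3 42 90.3 5 25
```

```text
2.85 [488.50471242 -73.92614578 146.39837198] [-3.14158821e+00  3.16465947e-04 -3.13446177e+00] [-0.07330404 -0.93689543  0.14101903]
[0, 17, 0, np.float64(0.0)], [2, 22, 0, np.float64(1.0)], [3, 28, 0, np.float64(2.0)], [4, 33, 0, np.float64(3.0)], [5, 39, 0, np.float64(4.0)], [5, 45, 0, np.float64(5.0)], [4, 50, 0, np.float64(6.0)], [3, 56, 0, np.float64(7.0)], [2, 61, 0, np.float64(8.0)], [0, 67, 0, np.float64(9.0)], [-2, 72, 0, np.float64(10.0)], [-5, 77, 0, np.float64(11.0)], [-8, 81, 0, np.float64(12.0)], [-12, 86, 0, np.float64(13.0)], [-16, 90, 0, np.float64(14.0)], [-20, 93, 0, np.float64(15.0)], [-25, 97, 0, np.float64(16.0)], [-30, 100, 0, np.float64(17.0)], [-35, 102, 0, np.float64(18.0)],
```

Emit:
carry_out --deltas '[[[0, 4, 0, 0], [0, 9, 0, 0], [0, 14, 0, 0], [0, 17, 0, 0], [1, 19, 0, 0.5], [2, 22, 0, 1], [3, 28, 0, 2], [4, 33, 0, 3], [5, 39, 0, 4], [5, 45, 0, 5], [4, 50, 0, 6], [3, 56, 0, 7], [2, 61, 0, 8], [0, 67, 0, 9], [-2, 72, 0, 10], [-5, 77, 0, 11], [-8, 81, 0, 12], [-12, 86, 0, 13], [-14, 88, 0, 13.5], [-16, 90, 0, 14]]]'

```text
time: 4.85
tool_pos: [503.6, 16.3, 146.2]
tcp_rot: [-3.141, -0.0, 1.925]
contact_force: [-0.9, 0.5, -0.1]
grip_width: 0.6
```

```bash
python3 arc.py 110.3 25 10.3 5 25
python3 - <<'E'
from h import *
p,_,_=cap('top','top1'); cv2.imwrite('pics/c1.png',cv2.resize(p[135:255,165:325],None,fx=5,fy=5,interpolation=cv2.INTER_CUBIC))
E
```

```text
4.85 [503.5646485   16.32228398 146.16192308] [-3.14079958e+00 -4.60292694e-04  1.92503170e+00] [-0.91948959  0.45880738 -0.08089817]
[0, 0, 0, np.float64(0.0)], [2, 5, 0, np.float64(1.0)], [3, 11, 0, np.float64(2.0)], [4, 16, 0, np.float64(3.0)], [5, 22, 0, np.float64(4.0)], [5, 28, 0, np.float64(5.0)], [4, 33, 0, np.float64(6.0)], [3, 39, 0, np.float64(7.0)], [2, 44, 0, np.float64(8.0)], [0, 50, 0, np.float64(9.0)], [-2, 55, 0, np.float64(10.0)], [-5, 60, 0, np.float64(11.0)], [-8, 64, 0, np.float64(12.0)], [-12, 69, 0, np.float64(13.0)], [-16, 73, 0, np.float64(14.0)], [-20, 76, 0, np.float64(15.0)], [-25, 80, 0, np.float64(16.0)], [-30, 83, 0, np.float64(17.0)], [-35, 85, 0, np.float64(18.0)], [-40, 87, 0, np.float64(19.0)], [-46, 88, 0, np.float64(20.0)],
```

View pics/c1.png

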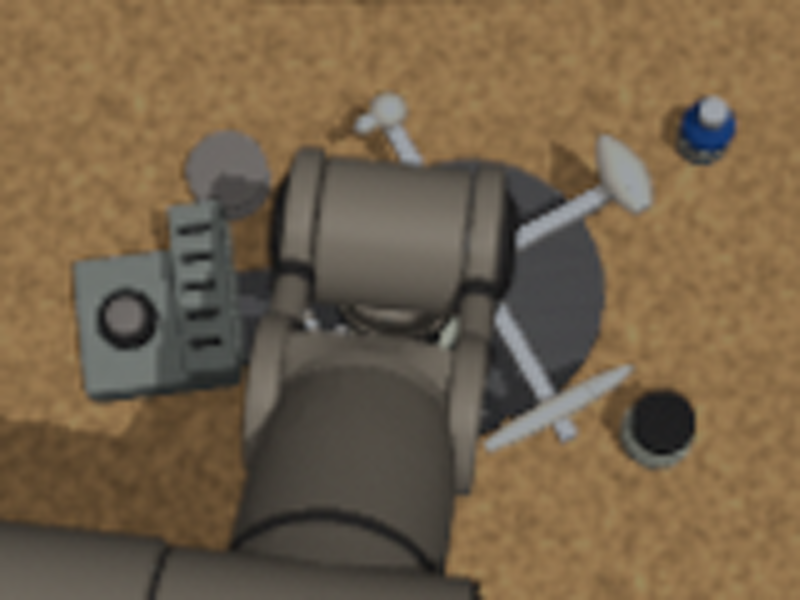

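The slim arm now points to (567,430) in the crop, a world angle of about 210°. That leaves about 114° to go. The arm lags my model by about 10° because the fingers are thinner than I assumed.

Emit:
carry_out --deltas '[[[1, 2, 0, 0.5], [2, 5, 0, 1], [3, 11, 0, 2], [4, 16, 0, 3], [5, 22, 0, 4], [5, 28, 0, 5], [4, 33, 0, 6], [3, 39, 0, 7], [2, 44, 0, 8], [0, 50, 0, 9], [-2, 55, 0, 10], [-5, 60, 0, 11], [-8, 64, 0, 12], [-12, 69, 0, 13], [-16, 73, 0, 14], [-20, 76, 0, 15], [-25, 80, 0, 16], [-30, 83, 0, 17], [-33, 84, 0, 17.5], [-35, 85, 0, 18]]]'

```text
time: 6.9
tool_pos: [595.9, 12.8, 146.2]
tcp_rot: [-3.141, -0.0, 0.355]
contact_force: [0.3, 1.7, 0.1]
grip_width: 0.3
```

```bash
python3 arc.py 20.3 25 0.3 2 25
python3 - <<'E'
from h import *
p,_,_=cap('top','top2'); cv2.imwrite('pics/c2.png',cv2.resize(p[135:255,165:325],None,fx=5,fy=5,interpolation=cv2.INTER_CUBIC))
E
```

```text
6.9 [595.92626215  12.84560266 146.22868145] [-3.14126537e+00 -4.77438697e-04  3.54677999e-01] [0.25000285 1.6513957  0.11911975]
[0, 0, 0, np.float64(0.0)], [1, 2, 0, np.float64(0.4)], [2, 4, 0, np.float64(0.8)], [2, 6, 0, np.float64(1.2)], [3, 9, 0, np.float64(1.6)], [3, 11, 0, np.float64(2.0)], [4, 13, 0, np.float64(2.4)], [4, 15, 0, np.float64(2.8)], [5, 18, 0, np.float64(3.2)], [5, 20, 0, np.float64(3.6)], [5, 22, 0, np.float64(4.0)],
```

View pics/c2.png

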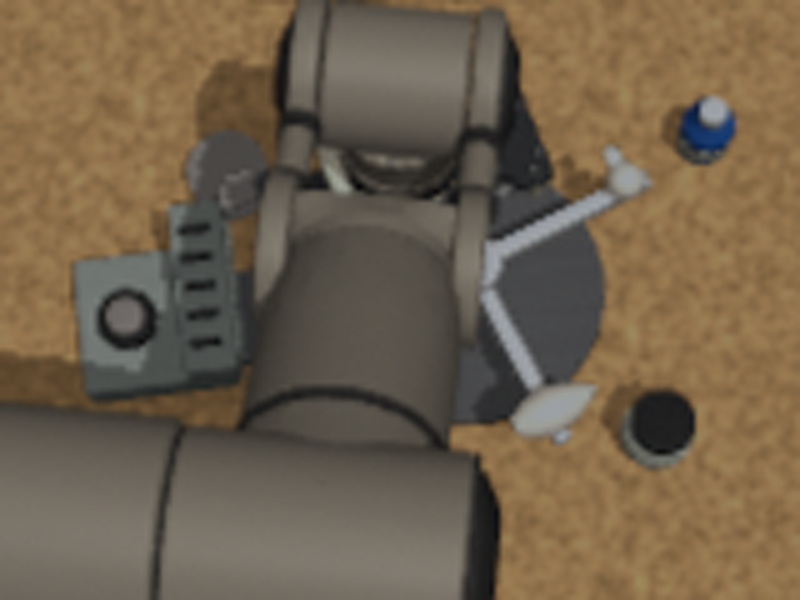

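The fat arm end is at (563,437) and the ball arm end at (648,183), so the slim lure points to about 117°. I'll push about 17° more, back off, rise and look from above.

Emit:
carry_out --deltas '[[[1, 2, 0, 0.4], [2, 4, 0, 0.8], [2, 6, 0, 1.2], [3, 9, 0, 1.6], [3, 11, 0, 2.0], [4, 13, 0, 2.4], [4, 15, 0, 2.8], [4, 17, 0, 3.1], [5, 18, 0, 3.3], [5, 19, 0, 3.4], [5, 19, 0, 3.4], [4, 14, 0, 3.4], [4, 8, 0, 3.4], [4, 6, -5, 3.4], [4, 6, -25, 3.4], [4, 6, -60, 3.4], [4, 6, -100, 3.4], [4, 6, -130, 3.4], [4, 6, -148, 3.4], [4, 6, -154, 3.4]]]'

```text
time: 8.95
tool_pos: [602.1, 8.6, 303.2]
tcp_rot: [3.141, -0.005, 0.059]
contact_force: [0.7, -0.0, 0.0]
grip_width: 0.4
```

Emit:
carry_out --deltas '[[[-10, -4, -5, 0], [-30, -12, -10, 0], [-60, -25, -15, 0], [-95, -40, -20, 0], [-130, -55, -25, 0], [-155, -65, -30, 0], [-165, -70, -30, 0], [-168, -71, -30, 0], [-168, -71, -30, 0], [-168, -71, -30, 0]]]'

```text
time: 9.95
tool_pos: [430.4, 69.1, 329.7]
tcp_rot: [-3.142, 0.001, 0.058]
contact_force: [0.1, 0.3, -0.5]
grip_width: 0.5
```

Run:
```python
from h import *
p,_,m=cap('wrist','w2'); print(bot.get_obs()['tool_pos'])
cv2.imwrite('pics/w2b.png',cv2.resize(p,(800,600),interpolation=cv2.INTER_CUBIC))
```

```text
[430.46720951  69.00630854 329.66678399]
```

View pics/w2b.png

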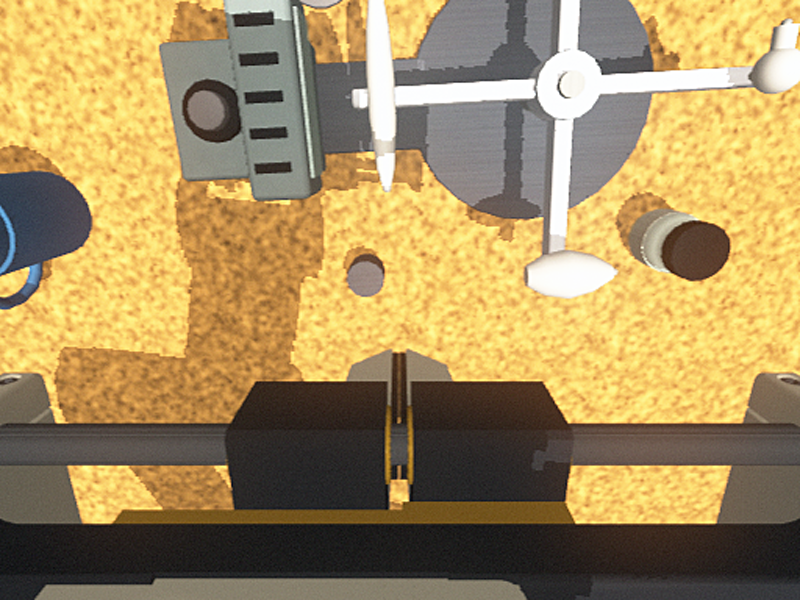

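The wrist view (800 px wide) shows the hub at (568,85), the slim arm's outer end at (355,98), the ball arm at (752,78), the button at (211,109) and the fat arm at (556,245).

Run:
```python
from h import *
s=0.64
W={}
for n,u,v,z in [('hub',568,85,107),('slimend',355,98,95),('armS',400,96,95),('ballarm',740,78.5,95),('fat',556.5,230,95),('spoonarm',566,8,95),('button',211,109,57),('head_nearL',300,0,130),('headtop1',228,6,130),('headtop2',256,200,130),('h3',322,190,130),('footA',161,44,45),('footB',187,179,45)]:
    W[n]=world('w2',u*s,v*s,z)[:2]; print(n,W[n].round(1), world('w2',u*s,v*s).round(1))
ang=lambda a,b: np.degrees(np.arctan2(*(W[b]-W[a])[::-1]))
for a,b in [('ballarm','armS'),('hub','slimend'),('hub','button'),('fat','spoonarm'),('headtop2','headtop1'),('footB','footA')]: print(a,b,ang(a,b).round(2), np.linalg.norm(W[a]-W[b]).round(1))
p=cv2.imread('pics/w2.png')[0:140,90:290]
cv2.imwrite('pics/c3.png',cv2.resize(p,None,fx=4,fy=4,interpolation=cv2.INTER_CUBIC))
```

```text
hub [554.9 -30.2] [555.  -30.4 106.4]
slimend [540.6 104.1] [540.5 104.   96.3]
armS [543.5  74.7] [543.5  74.7  95.8]
ballarm [ 566.8 -145. ] [ 566.7 -144.8   95.4]
fat [461.7 -42.3] [461.8 -42.   95.7]
spoonarm [600.  -25.5] [599.9 -25.4  95.3]
button [530.1 213.4] [529.6 209.   68.6]
head_nearL [586.1 132.7] [617.  157.8   4.8]
headtop1 [580.9 172.6] [580.8 172.4 130.6]
headtop2 [475.2 161.1] [458.2 199.2   1.5]
h3 [483.7 119.9] [470.5 139.9   1.7]
footA [573.  251.5] [573.2 252.   44.1]
footB [477.3 240.6] [477.2 241.1  43.8]
ballarm armS 96.04 220.9
hub slimend 96.07 135.1
hub button 95.82 244.9
fat spoonarm 6.93 139.3
headtop2 headtop1 6.23 106.4
footB footA 6.55 96.4
```

View pics/c3.png

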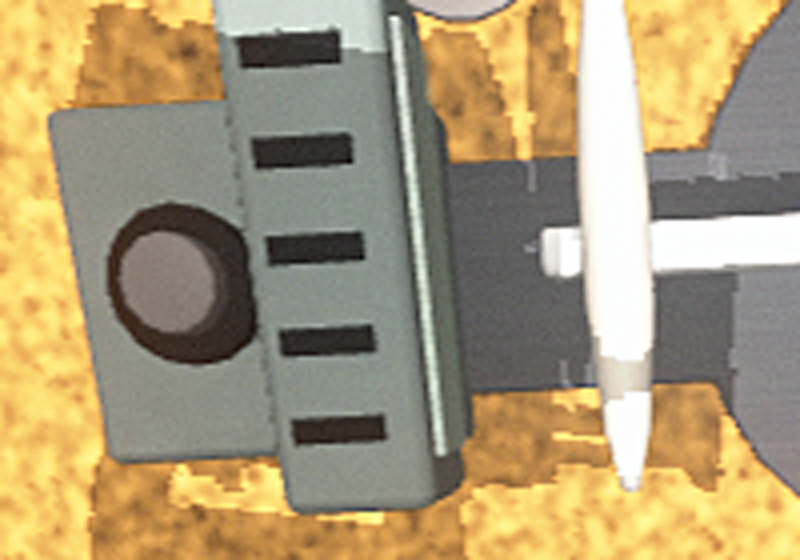

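The lure looks square already. I'll fit arms and lamp from the depth for an exact check, and get the button centre.

Run:
```python
from h import *
q=np.load('pics/w2.npz'); d=q['d']; Ki=np.linalg.inv(q['K']); Ti=np.linalg.inv(q['T'])
v,u=np.mgrid[:384,:512]; P=(Ki@np.c_[u.ravel(),v.ravel(),np.ones(u.size)].T)*d.ravel()
P=(Ti[:3,:3]@P).T+Ti[:3,3]; ok=(d.ravel()>0)&(v.ravel()<200)
H=np.array([555,-30.])
def sel(z0,z1,x0,x1,y0,y1): return P[ok&(P[:,2]>z0)&(P[:,2]<z1)&(P[:,0]>x0)&(P[:,0]<x1)&(P[:,1]>y0)&(P[:,1]<y1)]
arm=sel(94,97.5,440,640,-170,110)
r=arm[:,:2]-H; k=(np.hypot(*r.T)>25)&(np.hypot(*r.T)<98); A=arm[k,:2]
ns=abs(A[:,1]-H[1])>abs(A[:,0]-H[0])
def line(B): 
    c=B.mean(0); w=np.linalg.svd(B-c,full_matrices=False)[2][0]; return c,np.degrees(np.arctan2(w[1],w[0]))%180
c1,a1=line(A[ns]); c2,a2=line(A[~ns]); print('arms',a1,a2,ns.sum(),(~ns).sum())
D=np.c_[[np.cos(np.radians(a1)),np.sin(np.radians(a1))],-np.array([np.cos(np.radians(a2)),np.sin(np.radians(a2))])]
t=np.linalg.solve(D,c2-c1); X=c1+t[0]*D[:,0]; print('axis',X)
for n,z0,z1,b in [('head',128.5,133,(440,680,100,220)),('foot',43,47,(440,640,140,280)),('button',66,72,(500,560,190,235))]:
    S=sel(z0,z1,*b)[:,:2]; R=cv2.minAreaRect(S.astype(np.float32)); print(n,len(S),R,np.degrees(np.arctan2(R[0][1]-X[1],R[0][0]-X[0])),np.hypot(*(np.array(R[0])-X)), sel(z0,z1,*b)[:,2].mean())
sl=sel(100,125,490,620,70,125); print('slim',len(sl),line(sl[:,:2]))
```

```text
arms 96.2923257391707 6.326445233723803 1709 1049
axis [555.88002163 -31.56572849]
head 4871 ((531.4269409179688, 151.798095703125), (109.73968505859375, 37.32077407836914), 6.23711633682251) 97.59604666127731 184.98714868499965 130.64573829547948
foot 2575 ((527.8124389648438, 223.70242309570312), (99.17867279052734, 53.47535705566406), 6.177672863006592) 96.27465630674835 256.8065778170427 45.36692724801505
button 451 ((528.6520385742188, 213.68429565429688), (25.729820251464844, 26.12717628479004), 58.96678161621094) 96.3351101624714 246.75683861554305 67.4668553910626
slim 1744 (array([544.11279229,  87.14596743]), np.float64(6.28128296998176))
```

The fits agree: arms at 96.3° and 6.3°, lure axis 6.28°, lamp head 6.24°, button direction 96.3°. The lure is square to within about 0.1°, so no nudge is needed. Next I move over the button, turned so that the gripper body clears the head.

Emit:
carry_out --deltas '[[[4, -6, 0, -0.5], [14, -18, 0, -1.8], [24, -32, 0, -3.2], [36, -48, 0, -4.8], [48, -64, 0, -6.4], [60, -80, 0, -8], [70, -95, 0, -9.6], [80, -108, 0, -11.2], [88, -120, 0, -12.8], [96, -130, 0, -14.4], [101, -138, 0, -16], [105, -142, 0, -17.4], [106, -144, 0, -18.3], [106, -144, 0, -18.6], [106, -144, 30, -18.6], [106, -144, 60, -18.6], [106, -144, 90, -18.6], [106, -144, 115, -18.6], [106, -144, 125, -18.6], [106, -144, 125, -18.6]]]'

```text
time: 12.0
tool_pos: [526.7, 219.2, 203.9]
tcp_rot: [-3.139, 0.0, 1.682]
contact_force: [-0.4, -0.6, -0.0]
grip_width: 0.9
```

Run:
```python
from h import *
cap('wrist','w3');print(bot.get_obs()['tool_pos'])
p,_,_=cap('side','side3'); cv2.imwrite('pics/s3.png',cv2.resize(p[90:240,140:340],None,fx=4,fy=4,interpolation=cv2.INTER_CUBIC))
```

```text
[527.35503471 219.40347004 205.35774241]
```

View pics/s3.png

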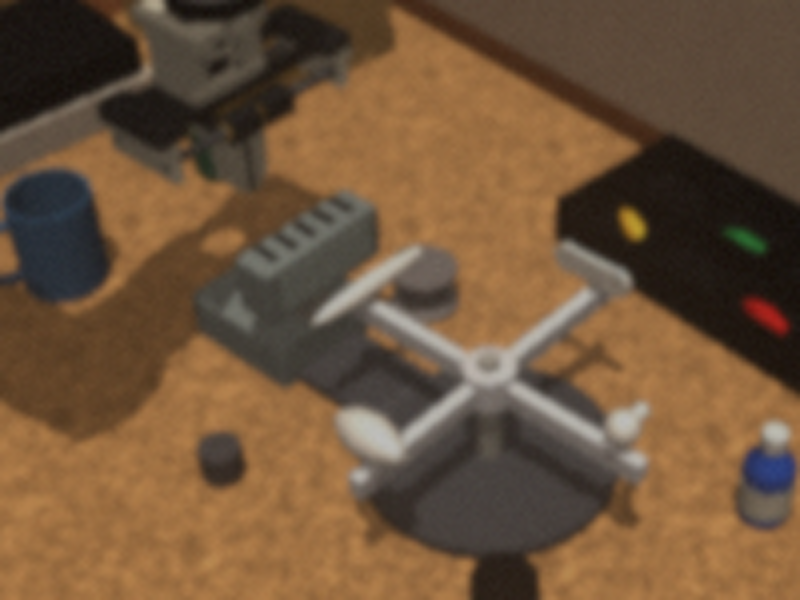

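The side view shows the gripper above and behind the lamp head, and the slim lure in front of the window. I'll descend now.

Emit:
carry_out --deltas '[[[0, 0, 10, 0], [0, 0, 28, 0], [0, 0, 46, 0], [0, 0, 58, 0], [0, 0, 65, 0], [0, 0, 69, 0], [0, 0, 71, 0], [0, 0, 73, 0], [0, 0, 75, 0], [0, 0, 76, 0], [0, 0, 76, 0]]]'

```text
time: 13.2
tool_pos: [527.4, 219.5, 129.7]
tcp_rot: [3.14, -0.0, 1.682]
contact_force: [0.2, 0.4, 2.8]
grip_width: 0.5
```

Emit:
carry_out --deltas '[[[0, 0, 1, 0], [0, 0, 2, 0], [0, 0, 3, 0], [0, 0, 4, 0], [0, 0, 4, 0], [0, 0, 4, 0]]]'

```text
time: 13.8
tool_pos: [527.4, 219.5, 126.6]
tcp_rot: [3.14, -0.0, 1.682]
contact_force: [-1.8, -0.9, 12.8]
grip_width: 0.4
```

Emit:
carry_out --deltas '[[[0, 0, 1, 0], [0, 0, 1, 0], [0, 0, 1, 0], [0, 0, -2, 0], [0, 0, -8, 0], [0, 0, -20, 0], [0, 0, -45, 0], [0, 0, -80, 0], [0, 0, -120, 0], [0, 0, -160, 0], [0, 0, -185, 0], [0, 0, -195, 0], [0, 0, -195, 0]]]'

```text
time: 15.1
tool_pos: [527.1, 219.4, 321.1]
tcp_rot: [3.14, -0.0, 1.682]
contact_force: [-0.3, -0.4, -0.4]
grip_width: 0.5
```

Emit:
carry_out --deltas '[[[0, -6, 0, 0], [0, -18, 0, 0], [0, -36, 0, 0], [0, -56, 0, 0], [0, -76, 0, 0], [0, -92, 0, 0], [0, -98, 0, 0], [0, -100, 0, 0], [0, -100, 0, 0]]]'

```text
time: 16.0
tool_pos: [427.7, 208.2, 319.7]
tcp_rot: [-3.141, 0.0, 1.682]
contact_force: [0.1, 0.1, 0.3]
grip_width: 0.6
```

Run:
```python
from h import *
o=bot.get_obs();print(o['time'],o['tool_pos'],o['contact_force'])
p,_,_=cap('top','top4'); cv2.imwrite('pics/c4.png',cv2.resize(p[110:270,110:330],None,fx=3.6,fy=3.6,interpolation=cv2.INTER_CUBIC))
```

```text
16.0 [427.71318923 208.2422776  319.67348034] [0.09876388 0.07961482 0.3022247 ]
```

View pics/c4.png

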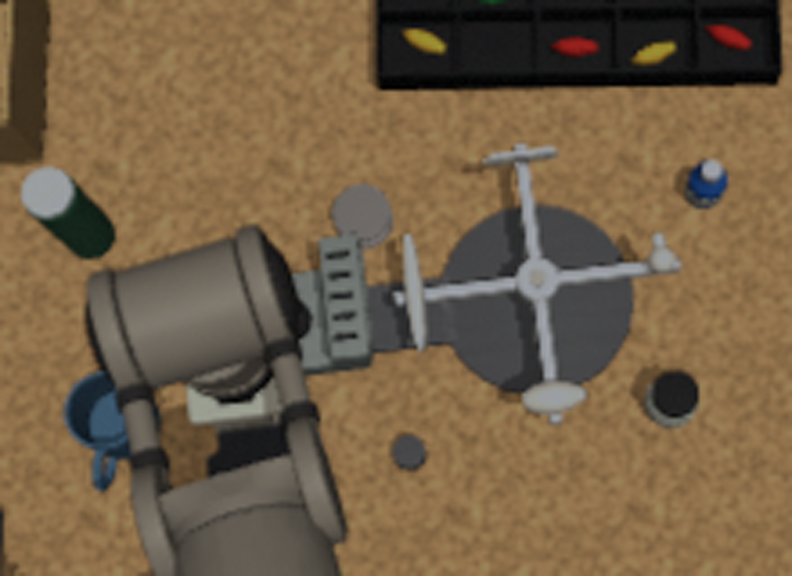

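The slim lure at (415,292) is parallel to the lamp face, with its arm aimed at the window. The bystanders are all in place and the arm is clear, so I'm handing in.

```bash
python3 -c "
from plant import bot
print(bot.close_job())"
```

```text
the job is handed in; nothing more can be done
None
```

I turned the carousel about 175° clockwise by pushing a bare arm (the spoon lure's) with the closed fingers. The long slim lure now stands in front of the lamp window. Only then did I press the lamp's button down and let go, and I handed in at about 16 s.

- **Lure alignment:** before pressing, depth fits put the carousel arms at 96.3°, the lure's axis at 6.28° and the lamp head at 6.24°. The button direction read 96.3°, so the lure was square to about 0.1°. The head's fitted centre read 97.6°, but the head was cut off at the picture's edge, so I ignored it.
- **Button:** I measured 12.8 N with the fingertip about 7 mm below the button's resting height, against about 5 N for fully down, then went 1 mm further before releasing. I did not see the button come back up, because the arm hid it in the last picture.
- **End state:** the last top view shows the lure still square to the window. The jar, spool, weight, bottle, mug and spray can look where they were; the screwdriver was outside that crop. The robot was clear and read about 0.3 N at the wrist. I did not measure the carousel's height after the push.

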